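# Tip the used stirring rods into the slotted soak box

## Robot

A 6-joint arm with a two-finger parallel gripper is mounted at the origin on the work surface. World frame = base frame: x ahead of the robot, y to its left, z up, the work surface at z = 0. Lengths are in mm, angles in degrees, forces in N, time in s.
With the tool pointing down it reaches from about 300 to 850 mm from the base axis. Payload 4.2 kg.
Tool frame: the origin (TCP) lies between the finger pads; the fingertips stand 22 mm ahead of it and the grasp point (between the pads) lies 3 mm ahead of it; z points along the fingers, y is the direction in which the jaws open and shut (so a half turn about z gives the same grasp; the last joint's range is limited). The gripper opens to 91 mm and grips with 3 to 60 N. Pads are 32 mm wide; open, the fingers measure 118 mm over their backs; the gripper's body (76 mm by 178 mm) begins 60 mm behind the grasp point.
Start: joints at [65.317, 18.312, 89.639, -0, 72.044, -1.146], TCP at [229.625, 527.175, 235.976] pointing down, gripper open.
Joint ranges: [-177.97, 177.97], [-48.28, 115.42], [12.27, 149.76], [-77.06, 257.06], [2.81, 150.46], [-146.56, 146.56]. Speed limits (degrees/s): [147.25, 147.25, 180, 180, 180, 180].

## Interface

Orientations are given as [roll, pitch, yaw] about the fixed x, y, z axes, in that order (R = Rz(yaw) Ry(pitch) Rx(roll)).
In Python, from workcell import * gives the robot as it stands.
- The arm moves only by the shell command python3 -m jog 'ROWS' [OPENING] [FORCE]. ROWS is text: rows parted by semicolons, each of 6 numbers parted by spaces: the shift along the tool's x, y, z in units of 0.5 m (1.0 is 0.5 m), then the turn, a rotation vector about the tool's x, y, z in units of pi/2 rad (1.0 is pi/2 rad). A call has 1 to 20 rows; each row is the pose to reach, as a shift and turn from the pose measured when the call began, along the tool's axes at that moment; what a row does not reach only later rows make up. A row lasts 1/12 s, in which the tool goes at most 41.7 mm and 7.16 degrees, less where a joint would pass 70% of its speed; a pose out of reach is approached as far as the arm can. A call with a number of a shift or a turn outside -1 to 1 is refused whole. A call with a gripper value outside its range is refused whole. OPENING is the opening, from -1 (shut) to 1 (fully open), set as the call begins (- or left out, the last holds). The fingers move at their own pace and stop on an object; FORCE is the grip in N (left out, the last holds). Time passes only in rows, so rows that repeat a pose let the fingers close. It gives the time, the measured TCP pose, the force and the opening at its end, in the units of the state.
- state(): the state, without advancing time (a new reading comes with each control period).
- grab_frame(name): name is "scene" or "side" or "wrist"; returns the picture (400x640x3 uint8, red, green, blue); there is no depth.
- calibration(name): a dict with "mtx" (3x3 intrinsics, pixels), "distortion" ([k1, k2, p1, p2, k3] as OpenCV has them; the pictures are not rectified), "rvec" (rotation vector, rad) and "tvec" (3), from world to camera coordinates, as OpenCV has them. Camera axes: x right, y down, z forward; pixel columns grow to the right and rows downward; lengths in mm; the calibration is good to about 2 mm. A picture is of the moment at which its call begins: read the wrist's pose just before it. calibration takes no time and is no camera call; for the wrist camera it gives the pose at the moment of the call.
- job_done(): hands the job in, once; it reports no verdict.
Trained networks look in the newest picture that a camera, given by its name, has taken for a name from the list of things; names that differ only in an ending like _2 or _b are one class to them, and where a whole thing is asked for, a point or a joint stands for the part that bears it (a point fixed in the world has none). Each returns a list of dicts, best first, with "confidence" (0 to 1); they miss things now and then, are a little off and sometimes report something else, mostly with a low value. They report only what shows in the picture. A call takes as long as a camera call. They do not tell look-alikes from the thing itself.
- spot_in(query, camera): "rect" ([left, top, right, bottom] in pixels, round what is visible of it).
- tip_of(query, camera): "location" ([column, row] in pixels: a listed point, or the origin of a listed thing).
The state is a dict: "time_s": time; "qpos": joint angles; "qvel": joint speeds; "effort": joint torques, N m; "ee_pos": TCP position; "ee_rot": TCP orientation; "force": force on the tool from outside, world axes, zero at the start; "torque": the same for the moment, N m; "gripper_width": finger opening in mm.
Only numpy, scipy, OpenCV 4.12 (cv2) and the standard library are available. Lean on these libraries where they do the work, as an engineer would, in place of code of your own. Each camera call takes 0.05 s, during which the arm holds its last target. There are 200 camera calls.

## Task

Take the steel tray by its upright handle, turn it so that the two stirring rods lie in line with the long slot in the lid of the grey soak box, and tip the tray over its low lip so that both rods drop through the slot into the box. Do not touch the rods with the gripper. Then set the empty tray back down upright on the bench and let go.

Things in the scene. Friction and masses are not known exactly. Their poses are not given: they have to be found in the camera images.
- tray_handle (a point): Loose steel tray 180x58 mm, 0.3 kg. Point in its upright handle plate (50 along x, 8 thick in y), 60 mm above the tray's underside, 20 below the handle's top; back wall below it 30 mm high, end walls 25. x along tray, z up, y from handle to the straight low pouring lip, which is 56 mm off in y and 45 mm lower. Floor level near the handle, then an 18 degree ramp up to the lip.
- slot (a point): Centre of the 200 x 28 mm slot in the lid of the grey plastic soak box, 65 mm above the bench. x along the slot, y across, z up. The box is fixed, 250 mm long (x), 140 wide (y), rim 85 mm high; from both long rims the lid slopes 17 degrees down to the slot, so a rod lying along it rolls in from either side. Hollow below 60 mm deep.
- rod_a_center (a point): Middle of a black plastic stirring rod, 150 mm long, 8 thick, 22 g; x along the rod. Starts on the tray's level floor, along the tray, next to the back wall. It rolls out over the lip once the tray is rolled about its x, lip down, by well over 18 degrees (30 to 45 is plenty).
- rod_b_center (a point): Middle of the second, identical rod, which starts in the tray beside the first, nearer the lip.
Not all that is in view belongs to the job. What is shaped like the part that bears rod_b_center but purple is not meant.

How it is judged (in metres and radians):
On the way:
1. both rods have gone through the slot and lie in the box (x of rod_a_center in the frame of slot between -0.122 and 0.122 m and y of rod_a_center in the frame of slot between -0.067 and 0.067 m and z of rod_a_center in the frame of slot between -0.07 and -0.018 m and x of rod_b_center in the frame of slot between -0.122 and 0.122 m and y of rod_b_center in the frame of slot between -0.067 and 0.067 m and z of rod_b_center in the frame of slot between -0.07 and -0.018 m), for 0.2 s.
At the end, for the whole second after the job is handed in: Both rods lie inside the soak box, below its lid (centres at least 18 mm below the slot); the tray stands upright on the bench (within 0.15 rad, handle point 52 to 68 mm high), at rest (all of step 1 and height (world z) of tray_handle between 0.052 and 0.068 m and angle between tray_handle's own z axis and vertical below 0.15 rad and linear speed of tray below 0.02 m/s); the robot touches nothing.
It fails at once if the gripper touches a rod (contact force between the fingers and rod_a above 0.5 N or contact force between the fingers and rod_b above 0.5 N).
It also fails if it takes over 54 s, if anything falls off the work surface, if the arm or the gripper's body presses on something with over 40 N, if the wrist force passes 120 N, or if a joint passes its speed limit or range.

## Working session

There is one attempt and no reset: what is moved stays moved. The work goes in short steps, Python scripts to look and compute and a shell command to move; the robot and the scene stay as the last step left them, time stands still between calls to the robot, and variables do not carry over. Pictures are saved under pics/ and viewed, about 8 in all and at most 12, crops included, and the job is handed in when it is done.

```bash
ls; mkdir -p pics; python3 - <<'E'
from workcell import *
import cv2,numpy as np
print(state())
ims=[]
for n in ["scene","side"]:
    im=grab_frame(n); cv2.imwrite(f"pics/{n}0.png",im[:,:,::-1]); 
    for q in ["tray_handle","slot","rod_a_center"]:
        print(n,q,[(np.round(d["location"],1).tolist(),round(d["confidence"],2)) for d in tip_of(q,n)][:4],[(np.round(d["rect"]).tolist(),round(d["confidence"],2)) for d in (spot_in(q,n) if q!="slot" else [])][:4])
    c=calibration(n); print({k:np.round(v,3).tolist() for k,v in c.items()})
E
```

```text
pics
{'time_s': 0.0, 'qpos': array([ 6.53172671e+01,  1.83504941e+01,  8.97071736e+01, -6.70180785e-04,
        7.20439431e+01, -1.14529229e+00]), 'qvel': array([-0.05201351, -0.05926014,  0.09698202,  0.0119874 , -0.01546743,
       -0.03685728]), 'effort': array([-1.70273648e-03, -4.12464023e+01, -2.31973457e+01,  7.25425500e-02,
        4.59456746e-02, -1.43071270e-04]), 'ee_pos': array([229.42316272, 526.72835569, 235.12655064]), 'ee_rot': array([-1.79898397e+02, -1.39393014e-03,  1.56462765e+02]), 'force': array([-0.48828692, -0.23975655,  0.33896282]), 'torque': array([ 0.02010151, -0.02408534, -0.02679802]), 'gripper_width': 91.41726889135109}
scene tray_handle [([241.2, 191.7], 0.62)] [([212.0, 177.0, 284.0, 247.0], 0.93)]
scene slot [([411.6, 254.5], 0.9)] []
scene rod_a_center [([243.2, 211.6], 0.66)] [([219.0, 197.0, 266.0, 231.0], 0.49)]
{'mtx': [[478.132, 0.0, 321.967], [0.0, 478.132, 193.424], [0.0, 0.0, 1.0]], 'distortion': [-0.146, 0.0, 0.0, 0.0, 0.0], 'rvec': [1.298, 2.169, -0.977], 'tvec': [241.334, -188.424, 1343.455]}
side tray_handle [([360.5, 245.0], 0.98)] [([312.0, 235.0, 411.0, 274.0], 0.75), ([283.0, 83.0, 381.0, 178.0], 0.46)]
side slot [([330.9, 118.5], 0.6)] []
side rod_a_center [] []
{'mtx': [[422.166, 0.0, 321.014], [0.0, 422.166, 195.766], [0.0, 0.0, 1.0]], 'distortion': [-0.06, 0.0, 0.0, 0.0, 0.0], 'rvec': [2.302, -0.147, 0.06], 'tvec': [-456.064, 34.642, 880.408]}
```

```bash
python3 - <<'E'
import cv2,numpy as np
a=cv2.imread("pics/scene0.png");b=cv2.imread("pics/side0.png")
cv2.imwrite("pics/v1.png",cv2.resize(a[130:330,150:500],(800,457),interpolation=cv2.INTER_CUBIC))
cv2.imwrite("pics/v2.png",cv2.resize(b[60:300,220:500],None,fx=2.4,fy=2.4,interpolation=cv2.INTER_CUBIC))
E
```

```text
(no output)
```

View pics/v1.png

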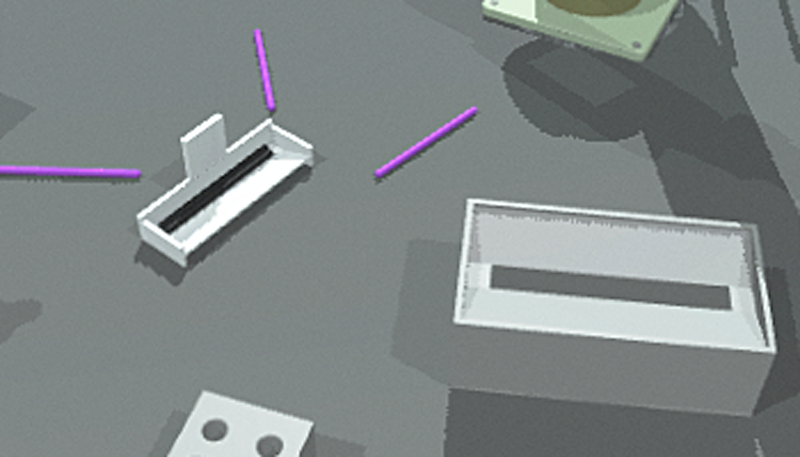

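View pics/v2.png

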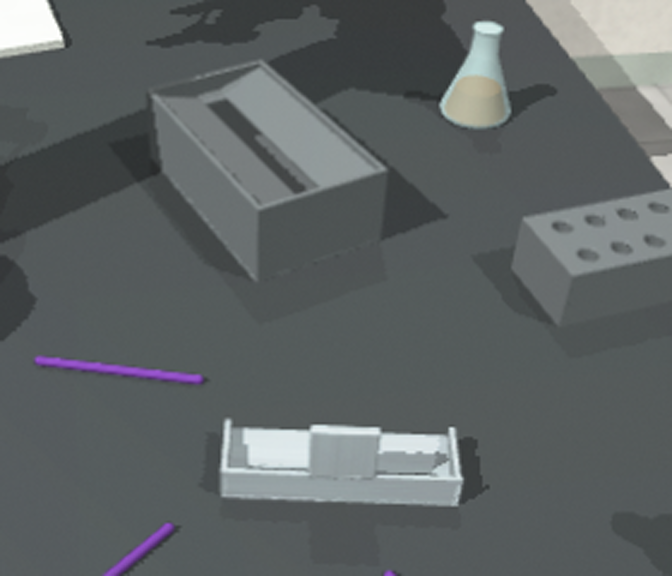

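The scene crop shows the tray at (225,190) with both black rods by its back wall, the grey box with its slot from (490,278) to (731,297), and purple decoy rods. The side crop shows the back of the tray, with the handle top from (310,427) to (378,429), and the slot from (215,102) to (295,188).

```bash
cat > h.py <<'E'
from workcell import *
import cv2,numpy as np
from scipy.spatial.transform import Rotation as R
def onz(n,uv,z,c=None):
    c=c or calibration(n); p=cv2.undistortPoints(np.array(uv,float).reshape(-1,1,2),np.array(c["mtx"]),np.array(c["distortion"]))[:,0]
    M=cv2.Rodrigues(np.array(c["rvec"],float))[0]; o=-M.T@np.array(c["tvec"],float).ravel()
    d=np.c_[p,np.ones(len(p))]@M
    return o+d*((z-o[2])/d[:,2])[:,None]
def proj(n,P,c=None):
    c=c or calibration(n)
    return cv2.projectPoints(np.array(P,float).reshape(-1,1,3),np.array(c["rvec"],float),np.array(c["tvec"],float),np.array(c["mtx"]),np.array(c["distortion"]))[0][:,0]
E
python3 - <<'E'
from h import *
f=lambda l:np.array(l)/(800/350)+[150,130]
g=lambda l:np.array(l)/2.4+[220,60]
np.set_printoptions(suppress=True,precision=1)
print("rim sc",onz("scene",f([(470,199),(755,226),(775,350),(455,322)]),85)[:,:2].tolist())
print("rim sd",onz("side",g([(150,95),(262,62),(385,168),(260,207)]),85)[:,:2].tolist())
print("slot sc",onz("scene",f([(490,278),(731,297)]),65)[:,:2].tolist(), onz("scene",[[411.6,254.5]],65))
print("slot sd",onz("side",g([(215,102),(295,188)]),65)[:,:2].tolist(),onz("side",[[330.9,118.5]],65))
print("handle top sc",onz("scene",f([(183,140),(220,115)]),80)[:,:2].tolist(),"sd",onz("side",g([(310,427),(378,429)]),80)[:,:2].tolist())
print("handle pt",onz("scene",[[241.2,191.7]],60),onz("side",[[360.5,245]],60))
print("back bottom sd",onz("side",g([(222,495),(460,503)]),0)[:,:2].tolist())
print("front bottom sc",onz("scene",f([(186,266),(313,160)]),0)[:,:2].tolist())
E
```

```text
rim sc [[482.97025928959636, 59.073439143464384], [397.3607137248382, 289.97901709997996], [523.2875025330457, 338.30768786929167], [612.5735723600556, 107.00897337782848]]
rim sd [[396.4479184043946, 269.0712076226056], [522.8791949994957, 325.584107869298], [608.4190525017143, 101.56348570331033], [482.7521050443371, 54.20382246693532]]
slot sc [[541.2742515503812, 105.89305004368327], [467.14735673215284, 291.8788799747829]] [[505.9 188.2  65. ]]
slot sd [[465.6752478923378, 280.4120582641709], [524.1481909295342, 108.5047604099475]] [[509.1 196.4  65. ]]
handle top sc [[533.6841742919244, -210.60248773521744], [487.2913389790465, -201.01848816972483]] sd [[481.9740104059447, -208.07067002323208], [529.3401800704546, -216.2283305360695]]
handle pt [[ 505.7 -204.    60. ]] [[ 502.6 -209.2   60. ]]
back bottom sd [[419.0376162029466, -197.2187650701984], [597.3983541417441, -228.52702025182128]]
front bottom sc [[606.1606543935841, -166.38480749040662], [425.6450373091285, -138.73407236056863]]
```

```bash
cat >> h.py <<'E'
def rel(p,yaw,tilt=0):
    s=state(); A=R.from_euler("xyz",s["ee_rot"],degrees=True); B=R.from_euler("xyz",[180-tilt,0,yaw],degrees=True)
    v=A.inv().apply(np.array(p)-s["ee_pos"])/500; w=(A.inv()*B).as_rotvec()/(np.pi/2)
    print("rows:",np.round(np.r_[v,w],4).tolist())
E
python3 -c "
from h import *
rel([370,160,240],75)"
```

```text
rows: [-0.5507, -0.5612, -0.0081, 0.0001, -0.0001, 0.9051]
```

```bash
python3 -m jog '-.55 -.56 -.008 0 0 .905;-.55 -.56 -.008 0 0 .905;-.55 -.56 -.008 0 0 .905;-.55 -.56 -.008 0 0 .905;-.55 -.56 -.008 0 0 .905;-.55 -.56 -.008 0 0 .905;-.55 -.56 -.008 0 0 .905;-.55 -.56 -.008 0 0 .905;-.55 -.56 -.008 0 0 .905;-.55 -.56 -.008 0 0 .905;-.55 -.56 -.008 0 0 .905;-.55 -.56 -.008 0 0 .905;-.55 -.56 -.008 0 0 .905' 1 40; python3 -c "
from h import *
rel([490,-235,220],-9.8)"
```

```text
time_s: 1.68
ee_pos: [370.1, 160.1, 240.1]
ee_rot: [180.0, -0.0, 74.9]
force: [-0.3, 0.5, -0.8]
gripper_width: 91.3
rows: [-0.7004, 0.4374, 0.0402, 0.0, -0.0004, 0.941]
```

```bash
python3 -m jog '-.7 .437 .04 0 0 .941;-.7 .437 .04 0 0 .941;-.7 .437 .04 0 0 .941;-.7 .437 .04 0 0 .941;-.7 .437 .04 0 0 .941;-.7 .437 .04 0 0 .941;-.7 .437 .04 0 0 .941;-.7 .437 .04 0 0 .941;-.7 .437 .04 0 0 .941;-.7 .437 .04 0 0 .941;-.7 .437 .04 0 0 .941;-.7 .437 .04 0 0 .941;-.7 .437 .04 0 0 .941;-.7 .437 .04 0 0 .941'; python3 - <<'E'
from h import *
c=calibration("wrist"); im=grab_frame("wrist"); cv2.imwrite("pics/w1.png",im[:,:,::-1])
d=tip_of("tray_handle","wrist"); print(d)
for x in d[:2]: print(onz("wrist",[x["location"]],60,c))
print(state()["ee_pos"],state()["qpos"])
E
```

```text
time_s: 2.85
ee_pos: [489.9, -234.5, 219.9]
ee_rot: [-180.0, -0.0, -9.6]
force: [-0.0, 0.5, -0.6]
gripper_width: 91.0
[{'location': [296.2, 183.5], 'confidence': 0.81}]
[[ 504.31147302 -212.21758092   60.        ]]
[ 489.90027163 -234.16556389  220.18344249] [-2.67777709e+01  1.60389612e+01  9.53008958e+01  3.16873322e-02
  6.86393047e+01  7.27992495e+01]
```

View pics/w1.png

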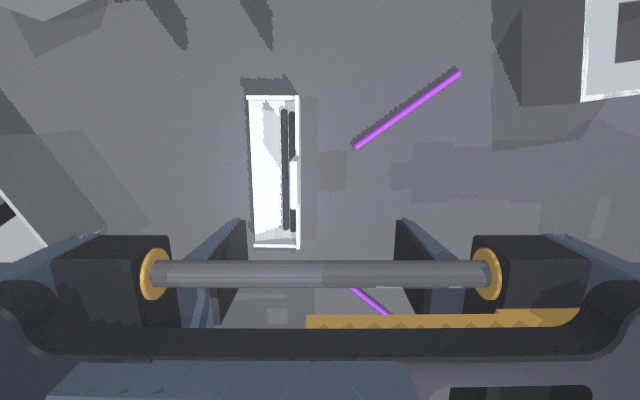

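The wrist picture shows the tray with its handle plate at columns 290-299, rows 156-209. Both rods lie to the left of the plate (columns 280-295), and the back wall runs from (299,95) to (301,247).

```bash
python3 - <<'E'
from h import *
np.set_printoptions(suppress=True,precision=1)
P=onz("wrist",[(299,96),(300.5,247)],30);print(P)
H=onz("wrist",[(290,156),(290,209),(299,156),(299,209)],80);print(H,H.mean(0))
L=onz("wrist",[(247,96),(254,247)],15);print(L)
for Q in (P,H[:2],L): print(np.degrees(np.arctan2(*(Q[0]-Q[1])[1::-1])))
im=cv2.imread("pics/w1.png");cv2.imwrite("pics/w1c.png",cv2.resize(im[85:260,225:325],None,fx=3.4,fy=3.4,interpolation=cv2.INTER_CUBIC))
E
```

```text
[[ 593.7 -229.6   30. ]
 [ 419.4 -198.7   30. ]]
[[ 535.7 -213.3   80. ]
 [ 483.  -203.    80. ]
 [ 534.3 -222.    80. ]
 [ 481.4 -212.1   80. ]] [ 508.6 -212.6   80. ]
[[ 605.2 -170.4   15. ]
 [ 423.2 -137.2   15. ]]
-10.03550967659966
-11.083436502305624
-10.355503797436462
```

View pics/w1c.png

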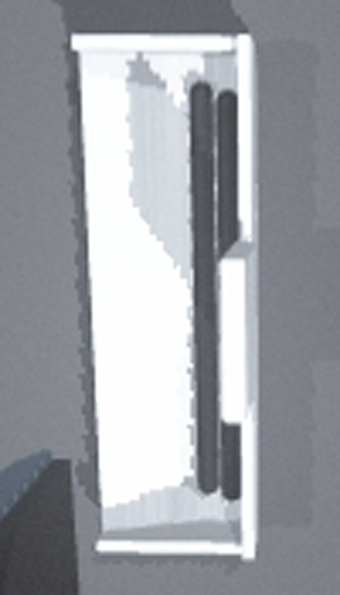

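The close-up shows the handle's top face at about px (293,185), and both rods clear of where the fingers will come down. Next I go straight above the handle and descend.

```bash
python3 -c "
from h import *
print(onz('wrist',[[293.1,185.3]],80))
rel([505,-210,120],-10.3);rel([505,-210,66],-10.3)"
```

```text
[[ 506.64945736 -210.79249546   80.        ]]
rows: [0.0216, -0.0526, 0.2004, -0.0002, -0.0003, 0.0079]
rows: [0.0216, -0.0526, 0.3084, -0.0002, -0.0003, 0.0079]
```

```bash
python3 -m jog '.022 -.053 .05 0 0 .008;.022 -.053 .12 0 0 .008;.022 -.053 .18 0 0 .008;.022 -.053 .22 0 0 .008;.022 -.053 .25 0 0 .008;.022 -.053 .27 0 0 .008;.022 -.053 .29 0 0 .008;.022 -.053 .302 0 0 .008;.022 -.053 .308 0 0 .008;.022 -.053 .308 0 0 .008;.022 -.053 .308 0 0 .008' 1 40 && python3 -m jog '0 0 0 0 0 0;0 0 0 0 0 0;0 0 0 0 0 0;0 0 0 0 0 0;0 0 0 0 0 0;0 0 0 0 0 0;0 0 0 0 0 0;0 0 0 0 0 0;0 0 0 0 0 0;0 0 0 0 0 0;0 0 0 0 0 0;0 0 0 0 0 0' -1 40
```

```text
time_s: 3.87
ee_pos: [505.7, -210.1, 66.8]
ee_rot: [-180.0, -0.1, -10.3]
force: [-0.3, -0.5, 0.2]
gripper_width: 91.2
time_s: 4.87
ee_pos: [505.7, -210.0, 66.8]
ee_rot: [-180.0, -0.1, -10.3]
force: [-0.2, 0.1, 0.8]
gripper_width: 14.2
```

```bash
python3 -m jog '0 0 0 0 0 0;0 0 0 0 0 0;0 0 0 0 0 0;0 0 0 0 0 0;0 0 0 0 0 0;0 0 0 0 0 0' -1 40 && python3 -m jog '0 0 -.005 0 0 0;0 0 -.015 0 0 0;0 0 -.03 0 0 0;0 0 -.055 0 0 0;0 0 -.085 0 0 0;0 0 -.12 0 0 0;0 0 -.155 0 0 0;0 0 -.19 0 0 0;0 0 -.225 0 0 0;0 0 -.25 0 0 0;0 0 -.265 0 0 0;0 0 -.275 0 0 0;0 0 -.28 0 0 0;0 0 -.28 0 0 0'
python3 - <<'E'
from h import *
im=grab_frame("scene"); cv2.imwrite("pics/s2.png",cv2.resize(im[100:300,150:500,::-1],(800,457)))
rel([525,60,225],40); rel([525,60,225],111)
E
```

```text
time_s: 5.37
ee_pos: [505.7, -210.0, 66.8]
ee_rot: [-180.0, -0.1, -10.3]
force: [0.2, 0.8, -0.3]
gripper_width: 7.4
time_s: 6.53
ee_pos: [505.3, -209.9, 206.8]
ee_rot: [-180.0, -0.1, -10.3]
force: [-0.7, -0.0, -3.8]
gripper_width: 7.9
rows: [-0.0574, -0.5381, -0.0373, -0.0001, -0.0005, -0.559]
rows: [-0.0574, -0.5381, -0.0373, 0.0002, -0.0005, -1.3479]
```

View pics/s2.png

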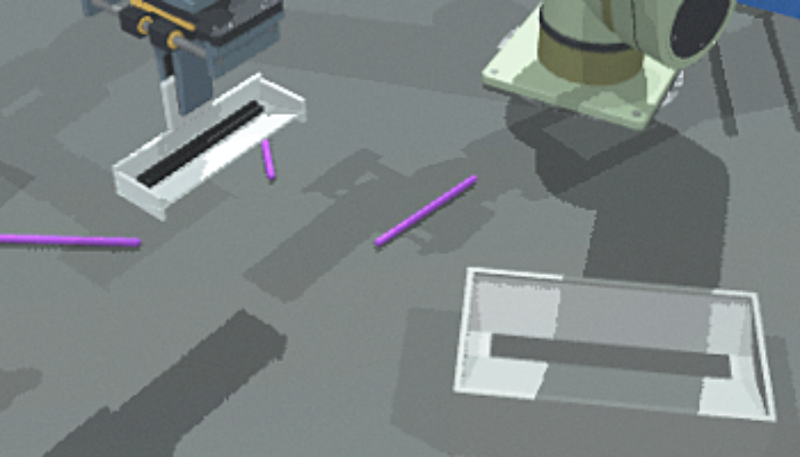

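The tray is held level and both rods are inside, against the back wall. I'll carry it over the box in two gentle moves.

```bash
python3 -c "
from h import *
rel([560,0,215],50)"
```

```text
rows: [0.0329, -0.4326, -0.0173, -0.0001, -0.0005, -0.6701]
```

```bash
python3 -m jog '0 -.004 0 0 0 -.007;.001 -.015 -.001 0 0 -.023;.002 -.032 -.001 0 0 -.05;.004 -.056 -.002 0 0 -.087;.006 -.082 -.003 0 0 -.127;.009 -.113 -.004 0 0 -.174;.011 -.147 -.006 0 0 -.228;.014 -.182 -.007 0 0 -.281;.017 -.216 -.009 0 0 -.335;.019 -.251 -.01 0 0 -.389;.022 -.286 -.011 0 0 -.442;.024 -.32 -.013 0 0 -.496;.027 -.351 -.014 0 0 -.543;.029 -.377 -.015 0 0 -.583;.031 -.401 -.016 0 0 -.62;.032 -.418 -.016 0 0 -.647;.033 -.429 -.017 0 0 -.663;.033 -.433 -.017 0 0 -.67;.033 -.433 -.017 0 0 -.67'; python3 -c "
from h import *
rel([568,217,210],111)"
```

```text
time_s: 8.17
ee_pos: [560.0, 0.7, 214.6]
ee_rot: [-180.0, -0.0, 50.1]
force: [-0.3, -0.0, -4.0]
gripper_width: 7.9
rows: [0.342, -0.2655, 0.0093, -0.0, -0.0002, -0.6772]
```

```bash
python3 -m jog '.003 -.003 0 0 0 -.007;.012 -.009 0 0 0 -.024;.026 -.02 .001 0 0 -.051;.044 -.035 .001 0 0 -.088;.065 -.05 .002 0 0 -.129;.089 -.069 .002 0 0 -.176;.116 -.09 .003 0 0 -.23;.144 -.111 .004 0 0 -.284;.171 -.133 .005 0 0 -.339;.198 -.154 .005 0 0 -.393;.226 -.175 .006 0 0 -.447;.253 -.196 .007 0 0 -.501;.277 -.215 .008 0 0 -.548;.298 -.231 .008 0 0 -.589;.316 -.245 .009 0 0 -.626;.33 -.256 .009 0 0 -.653;.339 -.263 .009 0 0 -.67;.342 -.265 .009 0 0 -.677;.342 -.265 .009 0 0 -.677'
python3 - <<'E'
from h import *
for y,z,t in [(-68,167,0),(-52.6,165,15),(-40.8,165,25),(-31,166,33),(-21.5,168,40)]:
    S=np.array([504.5,192.5]); d=np.array([-.934,-.358]); rel([*(S+y*d),z],111,t)
for n in ("wrist","side"):
    im=grab_frame(n); cv2.imwrite(f"pics/{n}3.png",im[:,:,::-1])
a=cv2.imread("pics/wrist3.png");b=cv2.imread("pics/side3.png")
cv2.imwrite("pics/v3.png",np.vstack([cv2.resize(a[0:270],(640,270)),cv2.resize(b[40:200,200:520],(640,320))]))
E
```

```text
time_s: 9.75
ee_pos: [568.2, 217.0, 210.1]
ee_rot: [180.0, -0.0, 111.0]
force: [0.5, 0.8, -3.9]
gripper_width: 8.4
rows: [-0.0002, -0.0005, 0.0861, 0.0, -0.0001, 0.0001]
rows: [-0.0002, -0.0313, 0.0901, -0.1666, -0.0001, 0.0001]
rows: [-0.0001, -0.0549, 0.0901, -0.2777, -0.0002, 0.0001]
rows: [-0.0001, -0.0745, 0.0881, -0.3666, -0.0002, 0.0001]
rows: [-0.0001, -0.0935, 0.0841, -0.4444, -0.0002, 0.0]
```

View pics/v3.png

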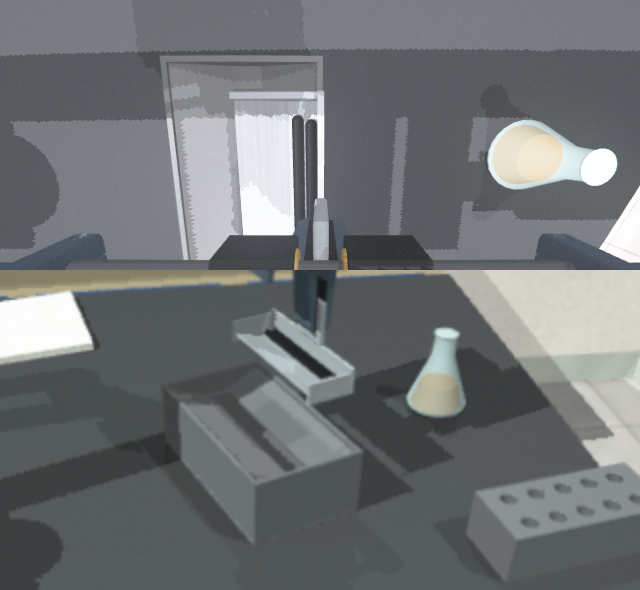

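The wrist crop shows the tray parallel to the box, with both rods in it and the rim corners at (162,57) and (323,57). The side crop agrees, and the flask is clear of the tilt direction.

```bash
python3 - <<'E'
from h import *
P=onz("wrist",[(162,57),(323,57)],85);print(P, P.mean(0)[:2]-125*np.array([np.cos(np.radians(111)),np.sin(np.radians(111))]))
E
```

```text
[[393.84292532 286.56999824  85.        ]
 [523.61956998 335.32168748  85.        ]] [503.52724135 194.24828955]
```

The slot centre agrees to within 2 mm, so I pour now.

```bash
python3 -m jog '0 0 .02 0 0 0;0 0 .05 0 0 0;0 0 .08 0 0 0;0 -.005 .086 -.03 0 0;0 -.015 .088 -.08 0 0;0 -.025 .09 -.13 0 0;0 -.033 .09 -.175 0 0;0 -.042 .09 -.22 0 0;0 -.055 .09 -.278 0 0;0 -.065 .089 -.32 0 0;0 -.0745 .088 -.367 0 0;0 -.084 .086 -.405 0 0;0 -.0935 .084 -.444 0 0;0 -.0935 .084 -.444 0 0;0 -.0935 .084 -.444 0 0;0 -.0935 .084 -.444 0 0;0 -.0935 .084 -.444 0 0;0 -.0935 .084 -.444 0 0;0 -.0935 .084 -.444 0 0;0 -.0935 .084 -.444 0 0' 
python3 - <<'E'
from h import *
for n in ("wrist","side","scene"):
    im=grab_frame(n); cv2.imwrite(f"pics/{n}4.png",im[:,:,::-1])
a=cv2.imread("pics/scene4.png");b=cv2.imread("pics/side4.png")
cv2.imwrite("pics/v4.png",np.vstack([cv2.resize(a[150:300,300:520],(440,300)),cv2.resize(b[50:200,220:440],(440,300))]))
E
```

```text
time_s: 11.52
ee_pos: [524.9, 199.8, 168.2]
ee_rot: [140.0, 0.0, 111.0]
force: [-0.3, -0.2, -3.9]
gripper_width: 7.9
```

View pics/v4.png

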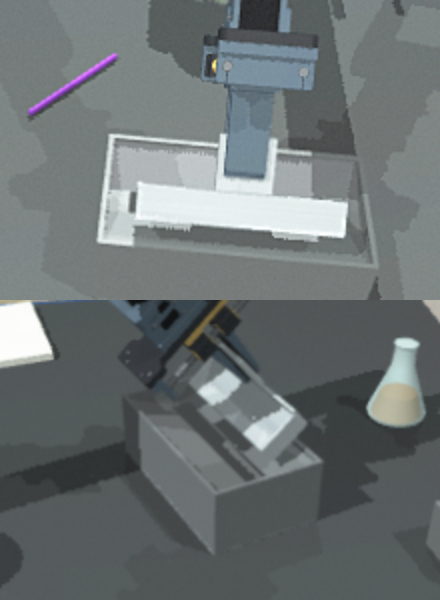

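The pictures show the tray tipped over the slot, but they can't show whether it is empty. I'll check the average force and look into the tray.

```bash
python3 - <<'E'
from h import *
F=[]
for i in range(8):
    im=grab_frame("side" if i%2 else "wrist"); F.append(state()["force"])
print(np.mean(F,0),np.std(F,0))
a=cv2.imread("pics/wrist4.png");b=cv2.imread("pics/side4.png")
print([(d["rect"],d["confidence"]) for n in("side","wrist") for d in spot_in("rod_a_center",n)])
cv2.imwrite("pics/v5.png",np.vstack([a[0:260],cv2.resize(b[70:155,260:390],(509,333))[:, :].copy() if 0 else cv2.copyMakeBorder(cv2.resize(b[70:155,260:390],(509,333),interpolation=cv2.INTER_CUBIC),0,0,0,131,0)]))
E
```

```text
[-0.19689334  0.18402802 -3.69354445] [0.45484967 0.65345572 0.57255673]
[]
```

View pics/v5.png

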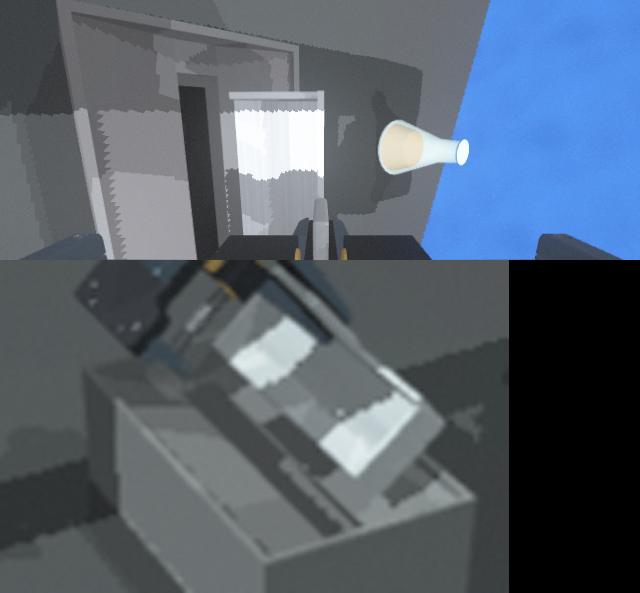

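The wrist picture shows the tray empty and no rod on the lid. I'll return along the same path to the tray's original spot.

```bash
python3 -c "
from h import *
rel([568,217,215],111)"; 
```

```text
rows: [0.0014, 0.1321, -0.0117, 0.4439, 0.0003, -0.0006]
```

```bash
python3 -m jog '0 .005 0 .017 0 0;0 .02 -.002 .065 0 0;0 .04 -.004 .13 0 0;0 .06 -.006 .2 0 0;0 .08 -.007 .27 0 0;0 .1 -.009 .34 0 0;.001 .12 -.011 .4 0 0;.001 .132 -.012 .444 0 0;.001 .132 -.012 .444 0 0;.001 .132 -.012 .444 0 0' ; python3 -c "
from h import *
rel([560,0,215],50)"; 
```

```text
time_s: 13.0
ee_pos: [568.9, 217.1, 214.3]
ee_rot: [179.9, 0.0, 110.9]
force: [-0.2, 0.3, -3.7]
gripper_width: 7.9
rows: [-0.3992, -0.1719, -0.0018, 0.001, -0.0005, 0.6771]
```

```bash
python3 -m jog '-.01 -.004 0 0 0 .017;-.04 -.017 0 0 0 .068;-.09 -.039 0 0 0 .14;-.14 -.06 0 0 0 .21;-.18 -.078 0 0 0 .28;-.22 -.095 0 0 0 .35;-.26 -.112 0 0 0 .42;-.3 -.129 0 0 0 .5;-.34 -.146 0 0 0 .57;-.37 -.159 0 0 0 .63;-.4 -.172 -.002 0 0 .677;-.4 -.172 -.002 0 0 .677;-.4 -.172 -.002 0 0 .677' ; python3 - <<'E'
from h import *
rel([505,-210,110],-10.3)
im=grab_frame("scene"); cv2.imwrite("pics/v6.png",cv2.resize(im[190:320,320:520,::-1],(800,520),interpolation=cv2.INTER_CUBIC))
E
```

```text
time_s: 14.08
ee_pos: [558.6, -1.1, 215.1]
ee_rot: [179.9, -0.1, 49.9]
force: [0.7, 0.4, -2.7]
gripper_width: 7.8
rows: [-0.389, 0.1868, 0.2096, -0.0001, -0.0014, 0.6692]
```

View pics/v6.png

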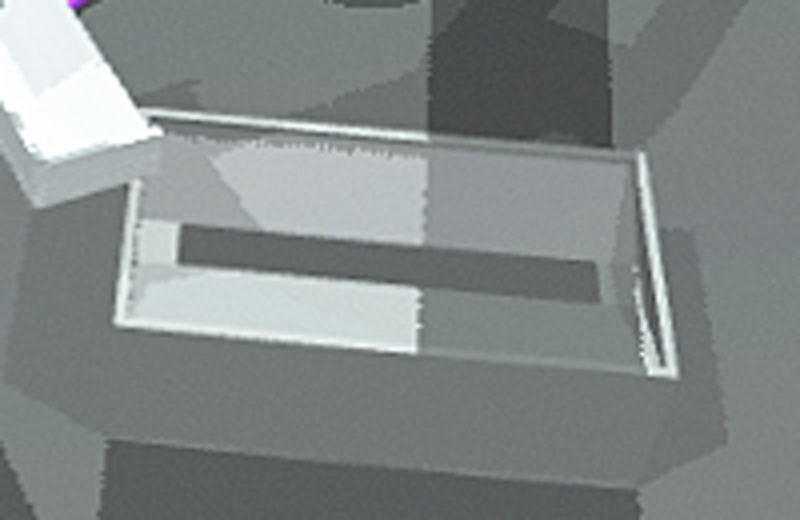

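The lid is clear and no rod shows in the slot or outside the box, so both are inside. Next I set the tray down.

```bash
python3 -m jog '-.01 .005 0 0 0 .017;-.04 .019 .015 0 0 .068;-.08 .038 .035 0 0 .14;-.13 .062 .06 0 0 .21;-.17 .082 .085 0 0 .28;-.21 .101 .11 0 0 .35;-.25 .12 .13 0 0 .42;-.29 .14 .15 0 0 .5;-.33 .16 .17 0 0 .57;-.365 .177 .19 0 0 .63;-.389 .187 .205 0 0 .669;-.389 .187 .21 0 0 .669;-.389 .187 .21 0 0 .669;-.389 .187 .21 0 0 .669' && python3 -m jog '0 0 .01 0 0 0;0 0 .025 0 0 0;0 0 .04 0 0 0;0 0 .055 0 0 0;0 0 .067 0 0 0;0 0 .075 0 0 0;0 0 .08 0 0 0;0 0 .083 0 0 0;0 0 .085 0 0 0;0 0 .085 0 0 0'
```

```text
time_s: 15.3
ee_pos: [505.8, -208.6, 109.9]
ee_rot: [-179.9, -0.1, -10.1]
force: [0.3, 0.4, -3.9]
gripper_width: 8.0
time_s: 16.13
ee_pos: [506.0, -208.6, 67.4]
ee_rot: [-179.9, -0.1, -10.1]
force: [0.3, -0.1, -3.2]
gripper_width: 7.7
```

```bash
python3 -m jog '0 0 .0005 0 0 0;0 0 .001 0 0 0;0 0 .0015 0 0 0;0 0 .0015 0 0 0' ; python3 -m jog '0 0 0 0 0 0;0 0 0 0 0 0;0 0 0 0 0 0;0 0 0 0 0 0;0 0 0 0 0 0;0 0 0 0 0 0;0 0 0 0 0 0;0 0 0 0 0 0;0 0 0 0 0 0;0 0 0 0 0 0;0 0 0 0 0 0;0 0 0 0 0 0' 1 && python3 -m jog '0 0 -.01 0 0 0;0 0 -.04 0 0 0;0 0 -.09 0 0 0;0 0 -.15 0 0 0;0 0 -.21 0 0 0;0 0 -.27 0 0 0;0 0 -.3 0 0 0;0 0 -.3 0 0 0;0 0 -.3 0 0 0;0 0 -.3 0 0 0;0 0 -.3 0 0 0'; python3 - <<'E'
from h import *
im=grab_frame("scene"); d=tip_of("tray_handle","scene"); print([onz("scene",[x["location"]],60) for x in d])
im2=grab_frame("side");d=tip_of("tray_handle","side"); print([onz("side",[x["location"]],60) for x in d])
cv2.imwrite("pics/v7.png",np.hstack([im[130:330,150:450,::-1],im2[60:260+0,200:500,::-1]]))
E
```

```text
time_s: 16.47
ee_pos: [506.1, -208.6, 66.8]
ee_rot: [-179.9, -0.1, -10.1]
force: [0.1, -0.8, -3.6]
gripper_width: 7.9
time_s: 17.47
ee_pos: [506.0, -208.7, 66.8]
ee_rot: [-179.9, -0.1, -10.1]
force: [-0.2, 0.2, -0.4]
gripper_width: 84.7
time_s: 18.38
ee_pos: [504.8, -208.5, 215.1]
ee_rot: [-179.9, 0.1, -10.1]
force: [0.1, -0.5, -0.9]
gripper_width: 91.4
[array([[ 505.5724654 , -210.02000052,   60.        ]])]
[array([[ 506.10758052, -213.54664615,   60.        ]])]
```

View pics/v7.png

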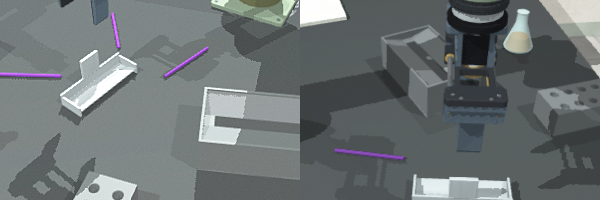

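```bash
python3 -c "
from workcell import *
print(state()['qvel'].round(2)); print(job_done())"
```

```text
[ 0.   -0.21 -0.35 -0.09 -0.    0.04]
the job is handed in; nothing more can be done
None
```

I gripped the tray by its handle, turned it to line up with the slot, and tipped it 40° over the slot. I then set it back upright at its starting spot, let go, backed off about 150 mm and handed the job in at about 18.5 s.

**Last checks that passed:**
- **Rods:** After the pour, the tray looked empty in the wrist and scene pictures. No rod showed on the lid, in the slot or on the bench. The fingers stayed well away from the rods throughout.
- **Tray:** It stands upright. Both cameras put the handle within 5 mm of where I released it.

**Not confirmed:**
- **Rods in the box:** I did not see the rods inside the box directly, since black rods don't show against the dark slot. That they lie there is inferred from their being nowhere else.
- **Force reading:** It did not show the weight change. It read about 3.7 to 3.9 N both before and after the pour, with noise of about 0.6 N against about 0.4 N for the two rods.

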